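# Set the dispenser cap and tip out the mixing balls

### The arm

A 6-joint arm with a two-finger parallel gripper is mounted at the origin on the work surface. World frame = base frame: x ahead of the robot, y to its left, z up, the work surface at z = 0. Lengths are in m, angles in rad, forces in N, time in s.
With the tool pointing down it reaches from about 0.25 to 0.775 m from the base axis. Payload 4 kg.
Tool frame: the origin (TCP) lies midway between the tips of the shut fingers; the grasp point (between the pads) lies 19 mm behind it (robot.grasp_offset is the distance from the TCP to the grasp point, in m); z points along the fingers, y is the direction in which the jaws open and shut (so a half turn about z gives the same grasp; the last joint's range is limited). The gripper opens to 94 mm and grips with 3 to 60 N. Pads are 16 mm wide; open, the fingers measure 119 mm over their backs; the gripper's body (75 mm by 177 mm) begins 78 mm behind the grasp point.
Start: joints at [1.159, 0.087, 1.371, -0, 1.684, -0.103], TCP at [0.167, 0.524, 0.206] pointing down, gripper open.
Joint ranges: [-3.1, 3.1], [-0.76, 2.03], [0.27, 2.55], [-1.08, 4.22], [0.17, 2.65], [-2.57, 2.57]. Speed limits (rad/s): [2.79, 2.79, 3.14, 3.14, 3.14, 3.14].

### API

Orientations are given as [roll, pitch, yaw] about the fixed x, y, z axes, in that order (R = Rz(yaw) Ry(pitch) Rx(roll)).
In Python, from bench import status, viewer, order, robot gives the robot as it stands. The module is installed in compiled form; this text tells all that it offers.
- The arm moves only by the tool move_arm, never from a script. Its argument "targets" is a list of rows, each a list of 3 entries, a list of its own where there are three numbers: the shift along the tool's x, y, z in mm, then the turn, a rotation vector about the tool's x, y, z in degrees, then the opening, from -1 (shut) to 1 (fully open). A call has 1 to 20 rows; each row is the pose to reach, as a shift and turn from the pose commanded when the call began, along the tool's axes at that moment; what a row does not reach only later rows make up. A row lasts 1/8 s, in which the tool goes at most 62.5 mm and 10.7 degrees, less where a joint would pass 70% of its speed; a pose out of reach is approached as far as the arm can. A call with a gripper value outside its range is refused whole. The fingers move at their own pace and stop on an object; the grip force is fixed at half the most. Time passes only in rows, so rows that repeat a pose let the fingers close. It gives the time, the measured TCP pose, the force and the opening at its end, in the units of the state.
- status.get_obs(): the state, without advancing time (a new reading comes with each control period).
- viewer.snapshot(name): name is "side" or "top"; returns the picture (420x560x3 uint8, red, green, blue); there is no depth.
- viewer.camera_model(name): a dict with "K" (3x3 intrinsics, pixels), "xyz" and "attitude" of the camera in the world. Camera axes: x right, y up, looking along -z (the intrinsics and any distortion apply to the point x, -y, -z); pixel columns grow to the right and rows downward; lengths in m; the calibration is good to about 2 mm. A picture is of the moment at which its call begins. camera_model takes no time and is no camera call.
- order.close_job(): hands the job in, once; it reports no verdict.
The state is a dict: "time": time; "joint_positions": joint angles; "qvel": joint speeds; "joint_torque": joint torques, N m; "tool_pos": TCP position; "ee_rot": TCP orientation; "wrist_force": force on the tool from outside, world axes, zero at the start; "wrist_torque": the same for the moment, N m; "width": finger opening in m.
Only numpy, scipy, OpenCV 4.12 (cv2) and the standard library are available. Lean on these libraries where they do the work, as an engineer would, in place of code of your own. Each camera call takes 0.05 s, during which the arm holds its last target. There are 200 camera calls.

### The job

Two 16 mm steel mixing balls are in the tilting dispenser. Turn its cap by the bar grip until the opening that fits these balls (the middle-sized of the three, the smallest that lets them through) faces straight down the chute; only then push the black pad down so that the dispenser tips and both balls roll into the steel tray. Let the pad come back up and leave the cap at that setting.

Things in the scene. Friction and masses are not known exactly. Their poses are not given: they have to be found in the camera images.
- cap (a joint): Angle (rad) of the round cap (106 mm across, white skirt, clear top) about its upright axis, growing anticlockwise from above; stops at -1.5 and 1.3. The skirt has openings 10 mm (too small), 28 mm (right) and 46 mm wide (for bigger balls); black marks of these widths on the rim. Facing the chute: 28 mm at 0, 10 mm at -1.0, 46 mm at +1.0. Friction 0.06 N m; stays where left.
- cap_grip (a point): Point to hold the cap's grey bar grip: on the turning axis, 9 mm below the bar's top, 25 mm above the clear top (which is 105 mm above the table). Bar 14 mm wide, 66 long, 34 tall. x runs along the bar towards the 28 mm opening, z is up: with the bar along the chute, x pointing down it, the setting is right. From x the 10 mm opening is +1.0 rad, the 46 mm one -1.0 rad.
- press_pad (a point): Top centre of the black pad (44 x 40 mm, 79 mm above the table) beside the chute. x: the way the chute pours, y: left of it, z up. It lies 132 mm along x, 100 mm along y from the cap's axis. Pushed, it moves almost straight down, tipping the dispenser, to a stop at 52 mm. A spring resists (3 to 6 N) and lifts it when let go. Over 40 mm down the balls roll out within 2 s.
- tray (a point): Centre of the inner floor of the fixed steel catch tray under the chute's end, 12 mm above the table; axes as the pad's. Inside 101 mm along x, 90 mm along y; side walls 24 mm, far wall 34 mm above its floor. Part of the dispenser, which is fixed to the table.
- ball_a_center (a point): Centre of the front (chute side) steel ball, 16 mm across, 17 g; at the start loose in the dispenser's V-shaped trough, seen through the clear cap.
- ball_b_center (a point): Centre of the rear steel ball, 16 mm across, 17 g; at the start loose in the dispenser's V-shaped trough, seen through the clear cap.

How it is judged:
On the way, in this order (a step that is already met when the one before it is completed fails the run):
1. the cap is turned so that the middle opening faces the chute, within 10 degrees, the dispenser untipped (value of joint cap between -0.175 and 0.175 rad and height (world z) of press_pad above 0.069 m), for 0.2 s.
2. the pad is pushed down at least 30 mm (height (world z) of press_pad below 0.049 m), for 0.1 s.
At the end, for the whole second after the job is handed in: Both balls lie in the catch tray (centres within its walls and below 35 mm above the table), the cap still has its middle opening facing the chute within 0.2 rad, and the pad is back up within 10 mm of its rest height (x of ball_a_center in the frame of tray between -0.052 and 0.052 m and y of ball_a_center in the frame of tray between -0.046 and 0.046 m and height (world z) of each of ball_a_center, ball_b_center below 0.035 m and x of ball_b_center in the frame of tray between -0.052 and 0.052 m and y of ball_b_center in the frame of tray between -0.046 and 0.046 m and value of joint cap between -0.2 and 0.2 rad and height (world z) of press_pad above 0.069 m); the robot touches nothing.
It fails at once if the dispenser is tipped (pad more than 15 mm down) while the cap is more than 0.3 rad off the middle opening (height (world z) of press_pad below 0.064 m and (value of joint cap below -0.3 rad or value of joint cap above 0.3 rad)).
It also fails if it takes over 48 s, if anything falls off the work surface, if the arm or the gripper's body presses on something with over 40 N, if the wrist force passes 120 N, or if a joint passes its speed limit or range.

## Working session

There is one attempt and no reset: what is moved stays moved. The work goes in short steps, Python scripts to look and compute and a tool call to move; the robot and the scene stay as the last step left them, time stands still between calls to the robot, and variables do not carry over. Pictures are saved under pics/ and viewed, about 8 in all and at most 12, crops included, and the job is handed in when it is done.

Besides the shell and the picture viewer there is one more tool, called after "Request:" by a JSON object that holds its "method" and its "body". move_arm: Moves the arm, as the interface text tells. Its arguments: {"type":"object","properties":{"targets":{"type":"array"}},"required":["targets"]}

```bash
mkdir -p pics; python3 - <<'E'
from bench import status, viewer, order, robot
import cv2
for n in ("top","side"):
    cv2.imwrite(f"pics/{n}0.png",viewer.snapshot(n)[:,:,::-1])
    m=viewer.camera_model(n); print(n,m)
o=status.get_obs(); print(o['time'],o['tool_pos'],o['ee_rot'],o['width'])
E
```

```text
top {'K': array([[455.24852286,   0.        , 287.38311126],
       [  0.        , 455.24852286, 198.17821691],
       [  0.        ,   0.        ,   1.        ]]), 'xyz': array([0.46281071, 0.07131719, 0.77774808]), 'attitude': array([ 0.07895922, -0.0386238 , -1.55108107])}
side {'K': array([[479.99464645,   0.        , 273.39339003],
       [  0.        , 479.99464645, 211.57411425],
       [  0.        ,   0.        ,   1.        ]]), 'xyz': array([0.27016652, 0.5662148 , 0.45079332]), 'attitude': array([ 1.02652700e+00, -2.63274926e-03, -2.67068286e+00])}
0.1 [0.16696998 0.52353955 0.20442798] [-3.13964785e+00 -1.68863984e-04  2.83277703e+00] 0.09404964098545436
```

View pics/top0.png

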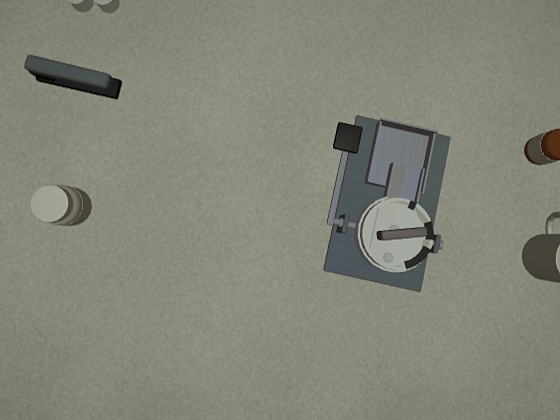

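View pics/side0.png

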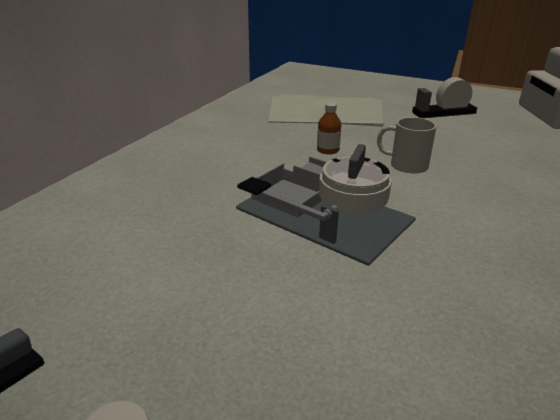

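```bash
cat > h.py <<'E'
from bench import viewer
import numpy as np, cv2
from scipy.spatial.transform import Rotation as Ro
def ray(n,u,v,z):
    m=viewer.camera_model(n); K=m['K']; d=np.linalg.inv(K)@[u,v,1]; d=d*[1,-1,-1]
    d=Ro.from_euler('xyz',m['attitude']).as_matrix()@d; c=m['xyz']
    return c+d*(z-c[2])/d[2]
def pix(n,p):
    m=viewer.camera_model(n); q=Ro.from_euler('xyz',m['attitude']).as_matrix().T@(np.array(p)-m['xyz'])
    q=m['K']@(q*[1,-1,-1]); return q[:2]/q[2]
E
python3 - <<'E'
import cv2
a=cv2.imread('pics/top0.png')[110:300,310:460]
cv2.imwrite('pics/c0.png',cv2.resize(a,None,fx=3.15,fy=3.15,interpolation=cv2.INTER_CUBIC))
E
```

```text
(no output)
```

View pics/c0.png

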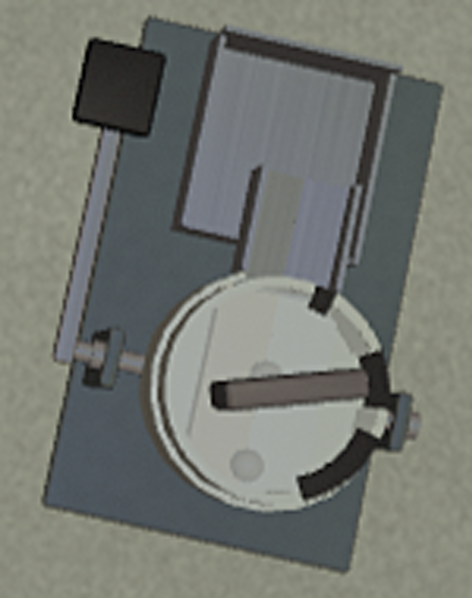

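```bash
python3 - <<'E'
from h import *
f=lambda x,y,z: ray('top',310+x/3.15,110+y/3.15,z)
pad=[f(*c,.079) for c in ((90,38),(165,52),(149,135),(73,122))]
P=np.mean(pad,0); print('pad',P,[np.linalg.norm(pad[i]-pad[i-1]) for i in range(4)])
d=(pad[0]+pad[1]-pad[2]-pad[3]); print('pad yaw',np.arctan2(d[1],d[0]))
b0,b1=f(45,505,.0),f(148,18,.0); d=b1-b0; yaw=np.arctan2(d[1],d[0]);print('base yaw',yaw)
a,b=f(230,394,.139),f(367,385,.139); print('bar ends',a,b,np.linalg.norm(b-a),'yaw',np.arctan2(*(b-a)[1::-1]),'mid',(a+b)/2)
c=f(268,392,.105);print('cap c',c)
R=Ro.from_euler('z',yaw).as_matrix()
print('cap from pad',P-R@[.132,.1,0], 'pad-cap in frame',R.T@(P-(a+b)/2))
E
```

```text
pad [ 0.61607077 -0.04744508  0.079     ] [np.float64(0.043295512404825945), np.float64(0.03812076223707582), np.float64(0.04275901503297101), np.float64(0.03833429376970659)]
pad yaw -0.18367972124437965
base yaw -0.19766849394088
bar ends [ 0.46472157 -0.08839322  0.139     ] [ 0.46997828 -0.15054262  0.139     ] 0.062371314995555115 yaw -1.4864153161251985 mid [ 0.46734992 -0.11946792  0.139     ]
cap c [ 0.46612055 -0.11499551  0.105     ]
cap from pad [ 0.46700282 -0.11957514  0.079     ] pad-cap in frame [ 0.13168071  0.0998267  -0.06      ]
```

```bash
cat >> h.py <<'E'
def go(p,yaw=None):
    from bench import status
    o=status.get_obs(); T=Ro.from_euler('xyz',o['ee_rot'])
    s=T.inv().apply(np.array(p)-o['tool_pos'])*1000
    r=T.inv()*Ro.from_euler('xyz',[np.pi,0,o['ee_rot'][2] if yaw is None else yaw])
    print('t',o['time'],'pos',o['tool_pos'].round(4),'rot',o['ee_rot'].round(4),'w',o['width'],'F',o['wrist_force'].round(1)); print('shift',s.round(1),'turn',np.degrees(r.as_rotvec()).round(1))
E
python3 -c "
from h import *
go([.467,-.1195,.19],1.655)"
```

```text
t 0.1 pos [0.167  0.5235 0.2044] rot [-3.1396e+00 -2.0000e-04  2.8328e+00] w 0.09404964098545436 F [-0.1  0.1  0.4]
shift [-481.3 -521.4   15.4] turn [-0.1  0.1 67.5]
```

Request:
{"method": "move_arm", "body": {"targets": [[[-481,-521,15],[0,0,67.5],1],[[-481,-521,15],[0,0,67.5],1],[[-481,-521,15],[0,0,67.5],1],[[-481,-521,15],[0,0,67.5],1],[[-481,-521,15],[0,0,67.5],1],[[-481,-521,15],[0,0,67.5],1],[[-481,-521,15],[0,0,67.5],1],[[-481,-521,15],[0,0,67.5],1],[[-481,-521,15],[0,0,67.5],1],[[-481,-521,15],[0,0,67.5],1],[[-481,-521,15],[0,0,67.5],1],[[-481,-521,15],[0,0,67.5],1],[[-481,-521,15],[0,0,67.5],1],[[-481,-521,15],[0,0,67.5],1],[[-481,-521,15],[0,0,67.5],1]]}}

```text
time: 1.98
tool_pos: [0.4668, -0.117, 0.1909]
ee_rot: [3.141, -0.0, 1.657]
wrist_force: [0.6, -0.5, 0.0]
width: 0.0941
```

```bash
python3 -c "
from h import *
go([.467,-.1195,.114],1.655)
a=viewer.snapshot('side')[100:300,180:460,::-1]
cv2.imwrite('pics/s1.png',cv2.resize(a,None,fx=2.5,fy=2.5,interpolation=cv2.INTER_CUBIC))"
```

```text
t 1.975 pos [ 0.4668 -0.117   0.1909] rot [ 3.1409e+00 -1.0000e-04  1.6570e+00] w 0.09413940708042298 F [ 0.6 -0.5  0. ]
shift [-2.5 -0.1 76.9] turn [ 0.  -0.   0.1]
```

View pics/s1.png

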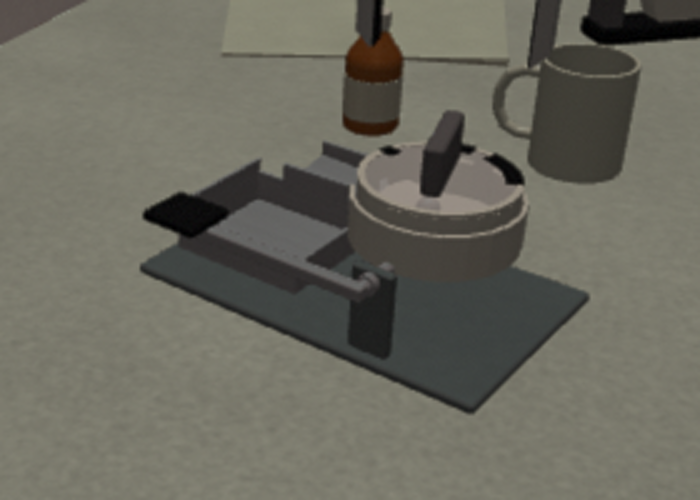

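Fingers straddle the bar (bar top at about (445,150) in the crop, tips at (372,20) and (543,30)). Lower and close.

Request:
{"method": "move_arm", "body": {"targets": [[[-2,0,40],[0,0,0],1],[[-2,0,77],[0,0,0],1],[[-2,0,77],[0,0,0],1],[[-2,0,77],[0,0,0],1],[[-2,0,77],[0,0,0],-1],[[-2,0,77],[0,0,0],-1],[[-2,0,77],[0,0,0],-1],[[-2,0,77],[0,0,0],-1],[[-2,0,77],[0,0,0],-1],[[-2,0,77],[0,0,0],-1],[[-2,0,77],[0,0,0],-1],[[-2,0,77],[0,0,0],-1]]}}

```text
time: 3.52
tool_pos: [0.4672, -0.1205, 0.1135]
ee_rot: [3.142, -0.0, 1.655]
wrist_force: [-0.2, 0.5, 0.5]
width: 0.0173
```

```bash
python3 -c "
from h import *
go([.467,-.1195,.114],-.195+np.pi)"
```

```text
t 3.525 pos [ 0.4672 -0.1205  0.1135] rot [ 3.1416e+00 -1.0000e-04  1.6547e+00] w 0.0172633085417122 F [-0.2  0.5  0.5]
shift [ 1.  -0.2 -0.5] turn [  0.  -0. -74.]
```

Request:
{"method": "move_arm", "body": {"targets": [[[1,0,0],[0,0,0],-1],[[1,0,0],[0,0,0],-1],[[1,0,0],[0,0,0],-1],[[1,0,0],[0,0,0],-1]]}}

```text
time: 4.03
tool_pos: [0.4671, -0.1203, 0.1134]
ee_rot: [-3.141, 0.001, 1.654]
wrist_force: [-1.4, -4.7, -0.5]
width: 0.0137
```

Gripped (13.7 mm, bar 14 mm). Turn anticlockwise 74°.

Request:
{"method": "move_arm", "body": {"targets": [[[0,0,0],[0,0,-8],-1],[[0,0,0],[0,0,-16],-1],[[0,0,0],[0,0,-24],-1],[[0,0,0],[0,0,-32],-1],[[0,0,0],[0,0,-40],-1],[[0,0,0],[0,0,-48],-1],[[0,0,0],[0,0,-56],-1],[[0,0,0],[0,0,-64],-1],[[0,0,0],[0,0,-70],-1],[[0,0,0],[0,0,-74],-1],[[0,0,0],[0,0,-74],-1],[[0,0,0],[0,0,-74],-1],[[0,0,0],[0,0,-74],-1],[[0,0,0],[0,0,-74],-1]]}}

```text
time: 5.78
tool_pos: [0.4674, -0.1198, 0.1134]
ee_rot: [-3.141, 0.001, 2.946]
wrist_force: [1.6, -5.7, -2.0]
width: 0.0134
```

```bash
python3 -c "
from h import *
go([.467,-.1195,.19])"
```

```text
t 5.775 pos [ 0.4674 -0.1198  0.1134] rot [-3.1412e+00  8.0000e-04  2.9456e+00] w 0.013382699306946733 F [ 1.6 -5.7 -2. ]
shift [  0.4   0.2 -76.6] turn [-0.  0. -0.]
```

Request:
{"method": "move_arm", "body": {"targets": [[[0,0,0],[0,0,0],0.3],[[0,0,0],[0,0,0],0.3],[[0,0,0],[0,0,0],0.3],[[0,0,0],[0,0,0],0.3],[[0,0,-40],[0,0,0],0.3],[[0,0,-90],[0,0,0],0.3],[[50,0,-90],[0,0,0],0.3],[[100,0,-90],[0,0,0],0.3],[[150,0,-90],[0,0,0],0.3],[[150,0,-90],[0,0,0],0.3]]}}

```text
time: 7.02
tool_pos: [0.3184, -0.0898, 0.204]
ee_rot: [-3.141, 0.003, 2.946]
wrist_force: [-0.1, 0.2, 0.3]
width: 0.0609
```

```bash
python3 -c "
from h import *
a=viewer.snapshot('top'); cv2.imwrite('pics/t2.png',a[:,:,::-1])
cv2.imwrite('pics/c2.png',cv2.resize(a[110:300,310:460,::-1],None,fx=3.15,fy=3.15,interpolation=cv2.INTER_CUBIC))
go([.6161,-.0474,.12])"
```

```text
t 7.075 pos [ 0.3198 -0.0903  0.204 ] rot [-3.1413e+00  3.0000e-03  2.9457e+00] w 0.06087318245408889 F [ 0.  -0.4  0.3]
shift [-282.1   99.8   84.8] turn [-0.   0.2 -0. ]
```

View pics/c2.png

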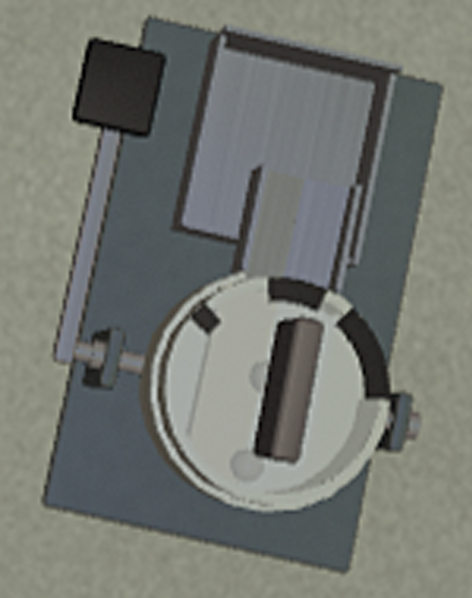

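```bash
python3 -c "
from h import *
f=lambda x,y,z: ray('top',310+x/3.15,110+y/3.15,z)
a,b=f(286,459,.139),f(308,320,.139); d=b-a; print(a,b,np.linalg.norm(d),np.arctan2(d[1],d[0])+.19)
c=(a+b)/2; e=f(297,291,.105)-np.array([.467,-.1195,.105]); print(c,np.arctan2(e[1],e[0])+.19,np.linalg.norm(e))"
```

```text
[ 0.43625407 -0.11372986  0.139     ] [ 0.49866668 -0.12375575  0.139     ] 0.06321275895989623 0.030721809436487613
[ 0.46746037 -0.1187428   0.139     ] -0.00578425238857791 0.048180566580242015
```

Request:
{"method": "move_arm", "body": {"targets": [[[-60,20,0],[0,0,0],-1],[[-120,40,0],[0,0,0],-1],[[-180,60,0],[0,0,0],-1],[[-240,80,0],[0,0,0],-1],[[-287,100,0],[0,0,0],-1],[[-287,100,0],[0,0,0],-1],[[-287,100,50],[0,0,0],-1],[[-287,100,95],[0,0,0],-1],[[-287,100,105],[0,0,0],-1],[[-287,100,105],[0,0,0],-1],[[-287,100,105],[0,0,0],-1],[[-287,100,105],[0,0,0],-1],[[-287,100,105],[0,0,0],-1]]}}

```text
time: 8.7
tool_pos: [0.6216, -0.0481, 0.0999]
ee_rot: [3.141, 0.002, 2.946]
wrist_force: [-0.3, -0.2, 0.7]
width: 0.0004
```

```bash
python3 -c "
from h import *
go([.621,-.0484,.033])
a=viewer.snapshot('side')[100:300,180:460,::-1]
cv2.imwrite('pics/s3.png',cv2.resize(a,None,fx=2.5,fy=2.5,interpolation=cv2.INTER_CUBIC))"
```

```text
t 8.7 pos [ 0.6216 -0.0481  0.0999] rot [3.1414e+00 2.4000e-03 2.9462e+00] w 0.0004235838064729326 F [-0.3 -0.2  0.7]
shift [ 0.7 -0.4 66.9] turn [0.  0.1 0. ]
```

View pics/s3.png

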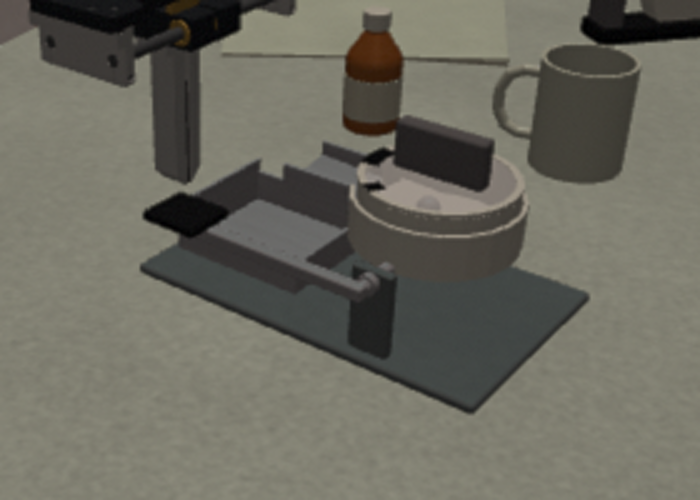

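Tips at (178,180) are centred above the pad (185,212). Press.

Request:
{"method": "move_arm", "body": {"targets": [[[0,0,15],[0,0,0],-1],[[0,0,23],[0,0,0],-1],[[0,0,31],[0,0,0],-1],[[0,0,39],[0,0,0],-1],[[0,0,47],[0,0,0],-1],[[0,0,55],[0,0,0],-1],[[0,0,62],[0,0,0],-1],[[0,0,67],[0,0,0],-1],[[0,0,67],[0,0,0],-1],[[0,0,67],[0,0,0],-1],[[0,0,67],[0,0,0],-1],[[0,0,67],[0,0,0],-1],[[0,0,67],[0,0,0],-1],[[0,0,67],[0,0,0],-1],[[0,0,67],[0,0,0],-1],[[0,0,67],[0,0,0],-1],[[0,0,67],[0,0,0],-1],[[0,0,67],[0,0,0],-1],[[0,0,67],[0,0,0],-1],[[0,0,67],[0,0,0],-1]]}}

```text
time: 11.25
tool_pos: [0.621, -0.048, 0.0315]
ee_rot: [3.142, 0.0, 2.946]
wrist_force: [-1.8, -0.3, 5.5]
width: 0.0003
```

Request:
{"method": "move_arm", "body": {"targets": [[[0,0,0],[0,0,0],-1],[[0,0,0],[0,0,0],-1],[[0,0,0],[0,0,0],-1],[[0,0,0],[0,0,0],-1],[[0,0,0],[0,0,0],-1],[[0,0,0],[0,0,0],-1],[[0,0,0],[0,0,0],-1],[[0,0,0],[0,0,0],-1],[[0,0,0],[0,0,0],-1],[[0,0,0],[0,0,0],-1]]}}

```text
time: 12.5
tool_pos: [0.621, -0.048, 0.0315]
ee_rot: [3.142, 0.0, 2.946]
wrist_force: [-1.1, -0.5, 4.5]
width: 0.0002
```

```bash
python3 -c "
from h import *
go([.621,-.0484,.033])
a=viewer.snapshot('side')[100:300,180:460,::-1]
cv2.imwrite('pics/s4.png',cv2.resize(a,None,fx=2.5,fy=2.5,interpolation=cv2.INTER_CUBIC))"
```

```text
t 12.5 pos [ 0.621  -0.048   0.0315] rot [3.1415 0.     2.9463] w 0.00018080986433509838 F [-1.1 -0.5  4.5]
shift [-0.1 -0.4 -1.5] turn [0. 0. 0.]
```

View pics/s4.png

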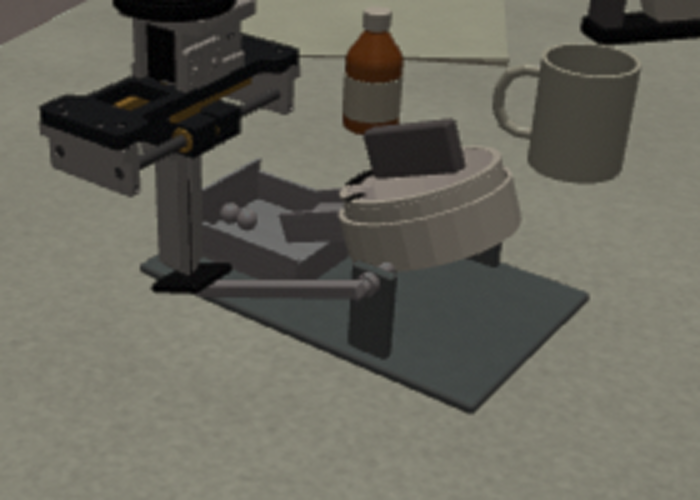

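Both balls are in the tray, (230,211) and (247,216). Let the pad rise and retreat.

Request:
{"method": "move_arm", "body": {"targets": [[[0,0,-8],[0,0,0],-1],[[0,0,-16],[0,0,0],-1],[[0,0,-24],[0,0,0],-1],[[0,0,-32],[0,0,0],-1],[[0,0,-40],[0,0,0],-1],[[0,0,-48],[0,0,0],-1],[[0,0,-58],[0,0,0],-1],[[0,0,-90],[0,0,0],-1],[[0,0,-140],[0,0,0],-1],[[0,50,-160],[0,0,0],-1],[[0,100,-160],[0,0,0],-1],[[0,150,-160],[0,0,0],-1],[[0,180,-160],[0,0,0],-1],[[0,180,-160],[0,0,0],-1],[[0,180,-160],[0,0,0],-1],[[0,180,-160],[0,0,0],-1]]}}

```text
time: 14.55
tool_pos: [0.6557, 0.1271, 0.1914]
ee_rot: [-3.141, -0.001, 2.945]
wrist_force: [-0.0, 0.2, -0.2]
width: 0.0003
```

```bash
python3 -c "
from h import *
t=viewer.snapshot('top')[110:300,310:460,::-1]; s=viewer.snapshot('side')[130:260,230:390,::-1]
t=cv2.resize(t,None,fx=2.9,fy=2.9,interpolation=cv2.INTER_CUBIC); s=cv2.resize(s,None,fx=2.2,fy=2.2,interpolation=cv2.INTER_CUBIC)
o=np.zeros((551,t.shape[1]+s.shape[1],3),np.uint8); o[:t.shape[0],:t.shape[1]]=t; o[:s.shape[0],t.shape[1]:]=s; print(o.shape)
cv2.imwrite('pics/f5.png',o)
go([.5,0,.2])"
```

```text
(551, 787, 3)
t 14.65 pos [0.6558 0.1272 0.1917] rot [-3.1415e+00 -1.0000e-04  2.9446e+00] w 0.0005613440392697486 F [-0.5  0.3  0.2]
shift [ 127.9 -155.3   -8.3] turn [-0. -0.  0.]
```

View pics/f5.png

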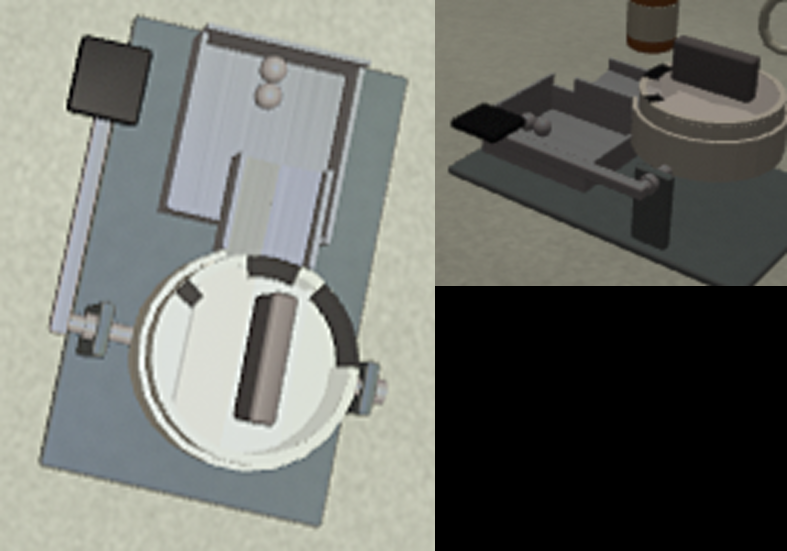

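Both balls lie in the tray, at about (273,69) and (267,96). The pad is back at its first pixel position, the cap setting hasn't changed, and the arm is clear. I'll hand in now.

```bash
python3 -c "
from bench import order
print(order.close_job())"
```

```text
the job is handed in; nothing more can be done
None
```

I turned the cap about 74° anticlockwise by its bar until the 28 mm opening faced down the chute. Then I pressed the pad about 47 mm down for roughly 2.9 s, and both balls rolled into the tray. I let the pad rise, moved the arm clear and handed in at about 14.7 s of the 48 s allowed.

- **Cap:** before pressing, the picture gave two slightly different angles, +0.03 rad from the bar and -0.01 rad from the rim mark. Both are well within the ±0.175 rad allowed. After pressing it looked unchanged, but I did not measure it again.
- **Balls and pad:** the last pictures from above and from the side show both balls in the tray and the pad back at its first position. I judged this by eye and did not compute positions.
- **Arm:** it ended touching nothing, with a wrist force of about 0.5 N. The highest reading I saw was about 6 N, and no check failed.

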